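# Eject a module from the test jig and tray it

### The arm

A 6-joint arm with a two-finger parallel gripper is mounted at the origin on the work surface. World frame = base frame: x ahead of the robot, y to its left, z up, the work surface at z = 0. Lengths are in m, angles in rad, forces in N, time in s.
With the tool pointing down it reaches from about 0.325 to 0.9 m from the base axis. Payload 6.1 kg.
Tool frame: the origin (TCP) lies between the finger pads; the fingertips stand env.tcp_to_tips ahead of it and the grasp point (between the pads) lies 3 mm ahead of it (env.tcp_to_tips is the distance from the TCP to the fingertips, in m); z points along the fingers, y is the line along which they close (so a half turn about z gives the same grasp; the last joint's range is limited). The gripper opens to 85 mm and grips with 20 to 120 N. Pads are 22 mm wide; open, the fingers measure 114 mm over their backs; the gripper's body (76 mm by 85 mm) begins 54 mm behind the grasp point. The pads swing forward as they close: fully open they stand 13 mm farther back than shut.
Start: joints at [-1.323, 0.22, 1.526, -0, 1.395, -0.126], TCP at [0.228, -0.582, 0.253] pointing down, gripper open.
Joint ranges: [-2.98, 2.98], [-0.91, 2.08], [0.09, 2.57], [-1.24, 4.39], [0.2, 2.65], [-2.68, 2.68]. Speed limits (rad/s): [2.57, 2.57, 3.01, 3.14, 3.14, 3.14].

### API

Orientations are given as [roll, pitch, yaw] about the fixed x, y, z axes, in that order (R = Rz(yaw) Ry(pitch) Rx(roll)).
In Python, from bench import env, vision gives the robot as it stands.
- The arm moves only by the tool step_arm, never from a script. Its argument "series" is a list of rows, each a list of 4 numbers: the shift along the tool's x, y, z in mm, then the turn about the tool's z in rad. In form: [[dx, dy, dz, turn], ...]. A call has 1 to 12 rows; each row is the pose to reach, as a shift and turn from the pose commanded when the call began, along the tool's axes at that moment; what a row does not reach only later rows make up. A row lasts 1/12 s, in which the tool goes at most 41.7 mm and 7.16 degrees, less where a joint would pass 70% of its speed; a pose out of reach is approached as far as the arm can. A call with a gripper value outside its range is refused whole. "grip" is the closure, from 0 (fully open) to 1 (shut), set as the call begins (left out, the last holds). The fingers move at their own pace and stop on an object; the grip force is fixed at half the most. Time passes only in rows, so rows that repeat a pose let the fingers close. It gives the time, the measured TCP pose, the force, the opening and the grip force at its end, in the units of the state.
- env.observe(): the state, without advancing time (a new reading comes with each control period).
- vision.grab_frame(name): name is "scene" or "top" or "wrist"; returns (picture, depth): 384x512x3 uint8, red, green, blue; 384x512 float32, m along the optical axis (not along the pixel's ray), 0 where there is no reading.
- vision.get_calibration(name): a dict with "vertical_fov" (degrees; the focal length in pixels is half the picture's height over the tangent of half this angle, whatever the lens; pixels are square), "cx", "cy" (the principal point, pixels), "T" (4x4, takes a point from camera to world coordinates); the wrist camera has in their place "tool_from_camera" (4x4, takes a point from camera to tool coordinates, whose origin is the TCP and whose axes are the flange's). Camera axes: x right, y down, z forward; pixel columns grow to the right and rows downward; lengths in m; the calibration is good to about 2 mm. A picture is of the moment at which its call begins: read the wrist's pose just before it. get_calibration takes no time and is no camera call.
- env.sign_off(): hands the job in; it is judged then, once.
The state is a dict: "t": time; "q": joint angles; "joint_velocities": joint speeds; "joint_torque": joint torques, N m; "ee_pos": TCP position; "orientation": TCP orientation; "force": force on the tool from outside, world axes, zero at the start; "moment": the same for the moment, N m; "grip_width": finger opening in m; "gripper_force": force on a finger pad.
Only numpy, scipy, OpenCV 4.12 (cv2) and the standard library are available. Lean on these libraries where they do the work, as an engineer would, in place of code of your own. Each camera call takes 0.05 s, during which the arm holds its last target. There are 200 camera calls.

### The job

A finished amplifier module sits sunk in the socket of the test jig. Press the crossbar at the free end of the jig's ejector lever down until it comes up against its stop, feeling for it and never leaning on the jig or lever with more than about 20 N, so that the lever's other end tips up and raises the module; then take hold of the raised module, lift it straight out and set it down upright (do not drop it) on the felt pad in the empty compartment of the module tray. Leave the stored modules and the other loose things on the bench where they are.

Things in the scene. Friction and masses are not known exactly. Their poses are not given: they have to be found in the camera images.
- jig: Fixed test jig: black block 62 x 60 x 74 mm high (x, y, z) with an upright socket 46 x 28 mm in its middle, open at the top, its floor 24 mm above the bench. Origin on the bench under the socket's centre, x along the socket's long side, z up. A steel ejector lever runs from under the module out of the -x side. A foot plate 3 mm thick reaches to x = -105 mm. Over 20 N on the jig or lever is too much.
- pivot_foot (a point): Fixed point on the bench below the lever's pivot, 55 mm to -x of the socket's centre; axes as the jig's. The pivot sits between two aluminium cheeks 43 mm high, 38 mm wide overall, 24 mm long. It is rubber-bushed: once the lever is at its stop, the force on the crossbar climbs about 10 N per mm. Before that the lever moves under 2 to 5 N, and it stays where it is left.
- bar_foot (a point): Fixed point on the bench below the middle of the lever's crossbar, 62 mm to -x of the pivot. The crossbar is a round steel bar 10 mm thick, 36 mm long along the jig's y; it shifts up to 5 mm along x as it swings. It sits on a hand-set stem, height not measured: its top starts 42 to 65 mm above the bench and goes down 27 to 30 mm to the stop (15 to 35 mm above the bench), which must be felt.
- module_mid (a point): Centre (half-way up) of the loose grey plastic module in the jig, 44 x 26 x 50 mm high (x, y, z), 60 to 130 g; z up, x along its long side. It starts on the socket floor, its top level with the top of the block, about 1 mm of play all round: nothing to grip; raised, it may lean a little. Only with the lever fully down at its stop is it fully ejected, standing about 20 mm proud; grip it across its 26 mm width (its y).
- tray: Fixed black plastic tray 178 x 42 x 22 mm high with three compartments in a row along its x, at x = -58, 0 and +58 mm, each 54 x 34 mm inside with walls 4 mm thick; floor 4 mm thick. Origin on the bench under its centre, z up. Two compartments hold stored modules, one is empty.
- free_bay (a point): Centre of the top face of the thin grey felt pad (52 x 32 x 2 mm, fixed, 6 mm above the bench) that lies in the tray's one empty compartment; x along the tray's x (the compartment's long side), z up.
- stored_a_mid (a point): Centre of a stored module, same kind and size, loose, standing in a tray compartment; leave alone.
- stored_b_mid (a point): Centre of the other stored module, likewise; leave alone.
- screwdriver: Loose screwdriver lying on the bench, about 200 mm long; bystander.
- foot: Loose black rubber equipment foot, disc 32 mm diameter, 10 mm high; bystander.
- standoff: Loose upright brass standoff, 30 mm high, 12 mm wide; bystander.
- reel: Loose empty white plastic reel, 90 mm diameter, 50 mm high; bystander.
- jar: Loose clear jar, 56 mm diameter, 70 mm high; bystander.
Mind the look-alikes: they are no part of the job. What is shaped like the part that bears module_mid but orange is not meant.

How it is judged:
On the way, in this order (a step that is already met when the one before it is completed fails the run):
1. the lever alone has raised the module in its socket by at least 18.8 mm (lever at its stop), fingers not on the module (z of module_mid in the frame of jig between 0.0678 and 0.078 m and horizontal distance between module_mid and jig below 0.005 m and contact force between the fingers and module below 0.2 N), for 0.2 s.
2. the module is lifted out, clear above the jig (z of module_mid in the frame of jig above 0.101 m), for 0.05 s.
At the end, for the whole second after the job is handed in: The module stands on the felt pad of the empty compartment, centre within 8 mm of the pad's centre (seen from above) and 22 to 28 mm above the pad, upright within 0.1 rad, at rest and released (horizontal distance between module_mid and free_bay below 0.008 m and z of module_mid in the frame of free_bay between 0.022 and 0.028 m and angle between module_mid's own z axis and vertical below 0.1 rad and linear speed of module below 0.02 m/s); the robot touches nothing.
It fails at once if the robot presses on the jig or its lever with more than 20 N (contact force between any of the fingers, the arm and jig above 20 N).
It fails at once if the module is dropped (falls freely by more than about 10 mm) (contact force between the fingers and module below 0.1 N and linear speed of module above 0.45 m/s).
It fails at once if a stored module is moved by more than 12 mm (distance of any of stored_a_mid, stored_b_mid from where it was at the start of the episode above 0.012 m).
It fails at once if another loose thing on the bench is moved by more than 30 mm (distance of any of screwdriver, foot, standoff, reel, jar from where it was at the start of the episode above 0.03 m).
It also fails if it takes over 54 s, if anything falls off the work surface, if the arm or the gripper's body presses on something with over 40 N, if the wrist force passes 120 N, or if a joint passes its speed limit or range.

## Working session

There is one attempt and no reset: what is moved stays moved. The work goes in short steps, Python scripts to look and compute and a tool call to move; the robot and the scene stay as the last step left them, time stands still between calls to the robot, and variables do not carry over. Pictures are saved under pics/ and viewed, at most 10 in all, crops included, and the job is handed in when it is done.

Besides the shell and the picture viewer there is one more tool, called after ">>>" by a JSON object that holds its "name" and its "arguments", one argument or row to a line. step_arm: Moves the arm, as the interface text tells. Its arguments: {"type":"object","properties":{"series":{"type":"array"},"grip":{"type":"number"}},"required":["series"]}

```bash
ls; mkdir -p pics
cat > h.py <<'E'
import numpy as np, cv2
from bench import env, vision
from scipy.spatial.transform import Rotation as R
def cam(name, s=None):
    c=vision.get_calibration(name)
    if name=='wrist':
        T=np.eye(4);T[:3,:3]=R.from_euler('xyz',s['orientation']).as_matrix();T[:3,3]=s['ee_pos'];T=T@np.array(c['tool_from_camera'])
    else: T=np.array(c['T'])
    return 192/np.tan(np.radians(c['vertical_fov'])/2),c['cx'],c['cy'],T,c
def cloud(name,save=None):
    s=env.observe(); f,cx,cy,T,c=cam(name,s); im,d=vision.grab_frame(name)
    v,u=np.mgrid[:384,:512]; P=np.stack([(u-cx)/f*d,(v-cy)/f*d,d],-1)@T[:3,:3].T+T[:3,3]
    P[d==0]=np.nan
    if save: cv2.imwrite('pics/'+save+'.png',im[:,:,::-1]); np.savez(''+save+'.npz',im=im,P=P)
    return im,P
E
python3 - <<'E'
from h import *
print(env.tcp_to_tips,env.observe())
for n in('top','scene'):
    im,P=cloud(n,n); c=cam(n); print(n,c[0],c[3],{k:v for k,v in c[4].items() if k not in('T',)})
a=np.hstack([cv2.imread('pics/top.png'),]); b=cv2.imread('pics/scene.png')
cv2.imwrite('pics/top_b.png',cv2.resize(a,(800,600)))
E
```

```text
pics
0.022 {'t': 0.0, 'q': array([-1.32309238e+00,  2.21244712e-01,  1.52760588e+00,  3.10426936e-05,
        1.39471501e+00, -1.26108600e-01]), 'joint_velocities': array([-0.00054151, -0.00069213,  0.00089826,  0.00103537, -0.00055045,
       -0.00124005]), 'joint_torque': array([ 2.16875878e-04, -4.96901751e+01, -3.89389086e+01, -3.20335876e-04,
        1.13181223e-02, -1.73886002e-05]), 'ee_pos': array([ 0.22809052, -0.58128716,  0.25219047]), 'orientation': array([-3.13963922e+00, -2.78455809e-04,  3.73806804e-01]), 'force': array([-0.4882745 , -0.47325782, -0.10731627]), 'moment': array([ 0.05432294, -0.01783175, -0.05144657]), 'gripper_force': 0.0, 'grip_width': 0.08565324864094227}
top 348.07238928325694 [[-0.02866286 -0.99855667  0.04542036  0.5297828 ]
 [-0.99952249  0.02915605  0.01023326 -0.00268998]
 [-0.01154276 -0.04510536 -0.99891555  1.13216132]
 [ 0.          0.          0.          1.        ]] {'vertical_fov': 57.763082855410495, 'cx': 251.20173664916913, 'cy': 190.2277213947103}
scene 467.6322831724178 [[-0.2323546   0.81570212 -0.52975598  1.25041779]
 [ 0.97262047  0.19741502 -0.12262436  0.18591299]
 [ 0.00455684 -0.54374384 -0.83923886  1.12090378]
 [ 0.          0.          0.          1.        ]] {'vertical_fov': 44.644048152185206, 'cx': 258.91624210423237, 'cy': 186.68658899067347}
```

View pics/top_b.png

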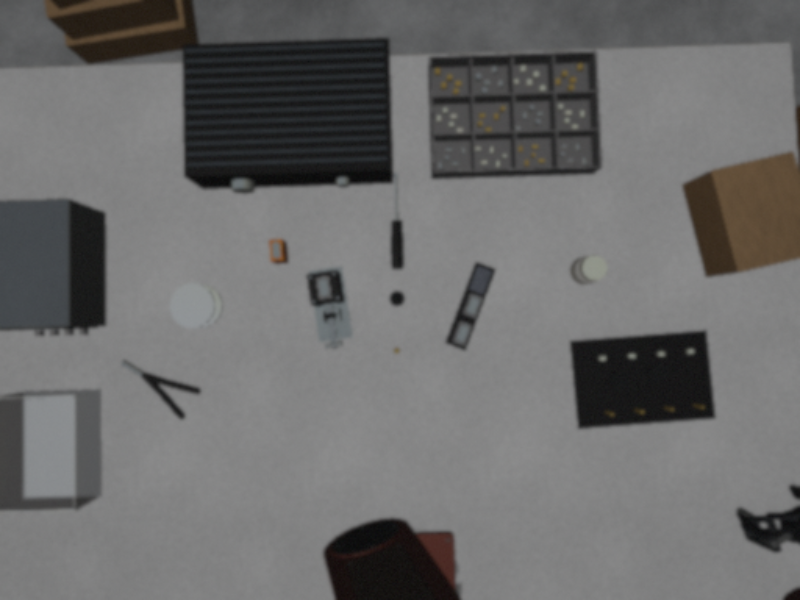

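View pics/scene.png

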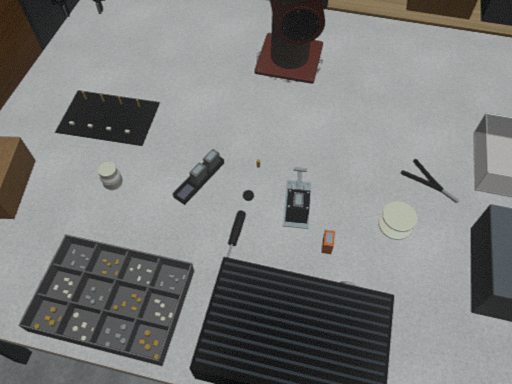

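The top view (800x600) shows the jig with the grey module at (325,288), its lever pointing at the robot with the crossbar at (334,344). The tray is at (470,306), with its empty bay at the far end (483,278). The orange block at (278,251) is the look-alike. The scene view shows the same, with the jig at (298,200), the bar at (300,171) and the tray at (199,177).

Run:
```python
from h import *
def rect(n,name,cu,cv,r,z0,z1):
    D=np.load(n+'.npz');P=D['P'][cv-r:cv+r,cu-r:cu+r].reshape(-1,3)
    p=P[(P[:,2]>z0)&(P[:,2]<z1)]; 
    if len(p)<4: print(n,name,len(p));return
    (c,s,a)=cv2.minAreaRect((p[:,:2]*1000).astype(np.float32)); print(n,name,len(p),np.round(c),np.round(s),round(a,1),'med',np.round(np.median(p,0),3))
for n,j,b,t in(('top',(208,184),(214,221),(301,195)),('scene',(298,199),(300,171),(199,178))):
    rect(n,'jig',*j,30,.062,.09); rect(n,'bar',*b,9,.03,.075); rect(n,'tray',*t,35,.012,.03); rect(n,'stored',*t,35,.045,.07)
    P=np.load(n+'.npz')['P']; print('bench z',np.nanmedian(P[250:290,230:300,2]) if n=='top' else np.nanmedian(P[100:140,300:360,2]))
a=cv2.imread('pics/scene.png')[140:260,160:340]; b=cv2.imread('pics/top.png')[150:240,170:330]
cv2.imwrite('pics/crop1.png',np.vstack([cv2.resize(a,(450,300),interpolation=2),cv2.resize(b,(450,253),interpolation=2)]))
```

```text
top jig 407 [601. 142.] [62. 60.] 7.2 med [0.601 0.142 0.074]
top bar 68 [499. 127.] [35. 31.] 86.5 med [0.493 0.128 0.05 ]
top tray 251 [ 558. -150.] [ 42. 178.] 67.5 med [ 0.558 -0.148  0.021]
top stored 247 [ 531. -139.] [ 26. 103.] 66.6 med [ 0.535 -0.139  0.054]
bench z 5.8762094810704824e-05
scene jig 505 [604. 141.] [63. 60.] 7.2 med [0.607 0.141 0.074]
scene bar 86 [501. 129.] [30. 34.] 9.7 med [0.495 0.128 0.049]
scene tray 422 [ 561. -152.] [ 46. 179.] 67.7 med [ 0.579 -0.146  0.021]
scene stored 305 [ 535. -141.] [ 30. 103.] 67.6 med [ 0.542 -0.14   0.054]
bench z 0.0008607820710113678
```

View pics/crop1.png

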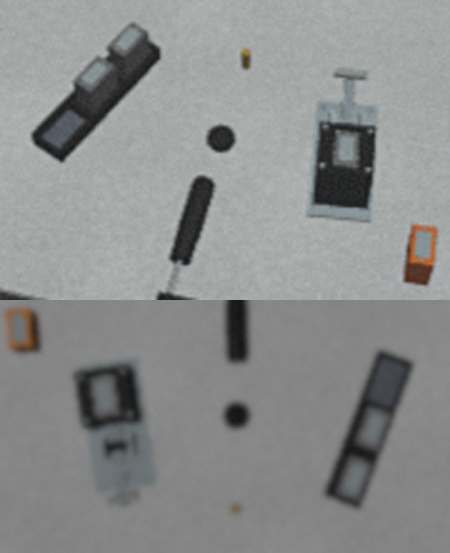

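The crop confirms the parts: the grey module in the black jig, the light crossbar on the robot's side of it, and the tray's empty bay at the end away from the robot. The orange block is not meant. The jig is at about (0.602, 0.1415) with yaw 0.126, so the bar should be near (0.486, 0.127). I'm heading there with the gripper shut.

>>> {"name": "step_arm", "arguments": {
  "series": [
    [499,-566,0,0.25],
    [499,-566,0,0.25],
    [499,-566,0,0.25],
    [499,-566,0,0.25],
    [499,-566,0,0.25],
    [499,-566,0,0.25],
    [499,-566,0,0.25],
    [499,-566,0,0.25],
    [499,-566,0,0.25],
    [499,-566,0,0.25],
    [499,-566,0,0.25],
    [499,-566,0,0.25]
  ],
  "grip": 1
}}

```text
t: 1.1
ee_pos: [0.3991, -0.1099, 0.2532]
orientation: [3.141, -0.0, 0.123]
force: [0.9, -1.3, 0.4]
grip_width: 0.0001
gripper_force: 0.0
```

```bash
cat >> h.py <<'E'
def delta(x,y,z,yaw):
    s=env.observe(); M=R.from_euler('xyz',s['orientation']).as_matrix(); yw=s['orientation'][2]
    return np.round(1000*M.T@(np.array([x,y,z])-s['ee_pos']),1), round((yw-yaw+np.pi/2)%np.pi-np.pi/2,3)
def st():
    s=env.observe(); return {k:np.round(s[k],4) for k in('t','ee_pos','orientation','force','grip_width')}
E
python3 -c "
from h import *
print(st(),env.tcp_to_tips,delta(.486,.127,.2,.126))"
```

```text
{'t': np.float64(1.1), 'ee_pos': array([ 0.3991, -0.1099,  0.2532]), 'orientation': array([ 3.1414e+00, -3.0000e-04,  1.2340e-01]), 'force': array([ 0.9264, -1.3483,  0.4081]), 'grip_width': np.float64(0.0001)} 0.022 (array([ 115.4, -224.4,   53.2]), np.float64(-0.003))
```

>>> {"name": "step_arm", "arguments": {
  "series": [
    [115,-224,0,0],
    [115,-224,0,0],
    [115,-224,0,0],
    [115,-224,0,0],
    [115,-224,0,0],
    [115,-224,0,0],
    [115,-224,0,0],
    [115,-224,0,0]
  ]
}}

```text
t: 1.77
ee_pos: [0.4853, 0.1267, 0.2525]
orientation: [-3.142, 0.002, 0.128]
force: [0.0, -1.0, -0.9]
grip_width: -0.0001
gripper_force: 0.0
```

```bash
python3 -c "
from h import *
print(st(),delta(.486,.127,.2,.126)); print(np.round(vision.get_calibration('wrist')['tool_from_camera'],3))
im,P=cloud('wrist','w1')
q=P.reshape(-1,3); b=q[(q[:,2]>.03)&(q[:,2]<.08)&(abs(q[:,0]-.486)<.04)&(abs(q[:,1]-.127)<.05)];print(len(b),np.round(b[:].min(0),3) if len(b) else '')
"
```

```text
{'t': np.float64(1.7667), 'ee_pos': array([0.4853, 0.1267, 0.2525]), 'orientation': array([-3.1415e+00,  1.6000e-03,  1.2830e-01]), 'force': array([ 0.0396, -1.0421, -0.9197]), 'grip_width': np.float64(-0.0001)} (array([ 0.8, -0.2, 52.5]), np.float64(0.002))
[[ 0.    -0.945 -0.326  0.083]
 [ 1.     0.    -0.     0.   ]
 [ 0.    -0.326  0.945 -0.12 ]
 [ 0.     0.     0.     1.   ]]
715 [0.484 0.109 0.031]
```

View pics/w1.png

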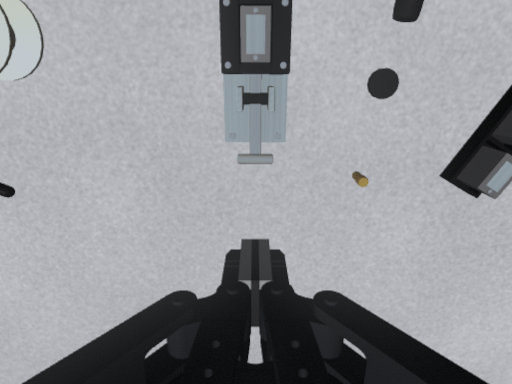

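The wrist view shows the jig and module at (256,34), the lever, and the crossbar at (255,159), directly ahead of the fingers and well centred. I'll measure both.

```bash
python3 -c "
from h import *
P=np.load('w1.npz')['P']
print(np.round(P[150:168:2,255],4)); print(np.round(P[159,[240,245,265,270]],4))
q=P[140:180,230:280].reshape(-1,3);q=q[(q[:,2]>.03)&(q[:,2]<.08)]
rr=cv2.minAreaRect((q[:,:2]*1000).astype(np.float32));print(rr,q[:,2].max())
J=P[0:80,210:300].reshape(-1,3);j=J[(J[:,2]>.065)&(J[:,2]<.085)];print(np.round(j.min(0),3),np.round(j.max(0),3),cv2.minAreaRect((j[:,:2]*1000).astype(np.float32)))
print(delta(.486,.127,.075,.126))
"
```

```text
[[ 4.957e-01  1.277e-01  3.810e-02]
 [ 4.938e-01  1.274e-01  3.950e-02]
 [ 4.939e-01  1.274e-01  4.900e-02]
 [ 4.925e-01  1.273e-01  5.190e-02]
 [ 4.907e-01  1.270e-01  5.340e-02]
 [ 4.883e-01  1.267e-01  5.170e-02]
 [ 4.861e-01  1.264e-01  5.130e-02]
 [ 4.705e-01  1.244e-01 -3.000e-04]
 [ 4.680e-01  1.241e-01 -7.000e-04]]
[[0.4873 0.1421 0.0515]
 [0.4881 0.137  0.0523]
 [0.4911 0.1168 0.0536]
 [0.4917 0.1117 0.0533]]
((495.95166015625, 127.71338653564453), (20.433530807495117, 34.85175323486328), 7.162874221801758) 0.054146418152712206
[0.568 0.108 0.065] [0.631 0.174 0.077] ((599.2138061523438, 141.10000610351562), (56.53107833862305, 60.07663345336914), 7.4064435958862305)
(array([  1.5,  -1.8, 177.6]), np.float64(0.0))
```

>>> {"name": "step_arm", "arguments": {
  "series": [
    [3,0,35,0],
    [3,0,70,0],
    [3,0,105,0],
    [3,0,135,0],
    [3,0,155,0],
    [3,0,165,0],
    [3,0,168,0],
    [3,0,168,0],
    [3,0,168,0]
  ]
}}

```text
t: 2.57
ee_pos: [0.4897, 0.1244, 0.0868]
orientation: [3.141, -0.002, 0.123]
force: [0.1, -0.0, 0.1]
grip_width: 0.0001
gripper_force: 0.0
```

>>> {"name": "step_arm", "arguments": {
  "series": [
    [0,0,1,0],
    [0,0,2,0],
    [0,0,3,0],
    [0,0,4,0],
    [0,0,5,0],
    [0,0,6,0],
    [0,0,7,0],
    [0,0,8,0],
    [0,0,9,0],
    [0,0,10,0],
    [0,0,11,0],
    [0,0,12,0]
  ]
}}

```text
t: 3.57
ee_pos: [0.4882, 0.1249, 0.0732]
orientation: [-3.142, 0.001, 0.124]
force: [-2.6, 0.0, 2.1]
grip_width: -0.0003
gripper_force: 1.4
```

>>> {"name": "step_arm", "arguments": {
  "series": [
    [0,0,1,0],
    [0,0,2,0],
    [0,0,3,0],
    [0,0,4,0],
    [0,0,5,0],
    [0,0,6,0],
    [0,0,7,0],
    [0,0,8,0],
    [0,0,9,0],
    [0,0,10,0],
    [0,0,11,0],
    [0,0,12,0]
  ]
}}

```text
t: 4.57
ee_pos: [0.4885, 0.1249, 0.0612]
orientation: [-3.142, 0.0, 0.124]
force: [-2.0, 1.1, 2.4]
grip_width: 0.0001
gripper_force: 1.5
```

>>> {"name": "step_arm", "arguments": {
  "series": [
    [0,0,1,0],
    [0,0,2,0],
    [0,0,3,0],
    [0,0,4,0],
    [0,0,5,0],
    [0,0,6,0],
    [0,0,7,0],
    [0,0,8,0]
  ]
}}

```text
t: 5.23
ee_pos: [0.4884, 0.1249, 0.0532]
orientation: [3.142, 0.0, 0.124]
force: [-3.2, -0.0, 3.6]
grip_width: 0.0003
gripper_force: 1.9
```

>>> {"name": "step_arm", "arguments": {
  "series": [
    [0,0,0.5,0],
    [0,0,1,0],
    [0,0,1.5,0],
    [0,0,2,0],
    [0,0,2.5,0],
    [0,0,3,0],
    [0,0,3.5,0],
    [0,0,4,0],
    [0,0,4,0]
  ]
}}

```text
t: 5.98
ee_pos: [0.4885, 0.1249, 0.0492]
orientation: [-3.142, -0.0, 0.124]
force: [-3.0, -0.5, 2.8]
grip_width: 0.0001
gripper_force: 1.6
```

>>> {"name": "step_arm", "arguments": {
  "series": [
    [0,0,0.4,0],
    [0,0,0.8,0],
    [0,0,0.8,0]
  ]
}}

```text
t: 6.23
ee_pos: [0.4886, 0.1249, 0.0485]
orientation: [-3.142, -0.0, 0.124]
force: [-1.8, -0.5, 2.4]
grip_width: 0.0
gripper_force: 1.7
```

>>> {"name": "step_arm", "arguments": {
  "series": [
    [0,0,0.4,0],
    [0,0,0.8,0],
    [0,0,0.8,0]
  ]
}}

```text
t: 6.48
ee_pos: [0.4886, 0.1249, 0.0477]
orientation: [-3.142, -0.0, 0.124]
force: [-2.2, -0.2, 4.0]
grip_width: -0.0004
gripper_force: 1.7
```

>>> {"name": "step_arm", "arguments": {
  "series": [
    [0,0,0.3,0],
    [0,0,0.6,0],
    [0,0,0.6,0]
  ]
}}

```text
t: 6.73
ee_pos: [0.4886, 0.1249, 0.0471]
orientation: [-3.142, -0.0, 0.124]
force: [-2.0, -0.5, 3.6]
grip_width: 0.0001
gripper_force: 1.7
```

>>> {"name": "step_arm", "arguments": {
  "series": [
    [0,0,0.3,0],
    [0,0,0.6,0],
    [0,0,0.6,0]
  ]
}}

```text
t: 6.98
ee_pos: [0.4886, 0.1249, 0.0465]
orientation: [-3.142, -0.0, 0.124]
force: [-2.0, -0.7, 3.9]
grip_width: 0.0001
gripper_force: 1.7
```

>>> {"name": "step_arm", "arguments": {
  "series": [
    [0,0,0.2,0],
    [0,0,0.4,0],
    [0,0,0.4,0]
  ]
}}

```text
t: 7.23
ee_pos: [0.4886, 0.1249, 0.0461]
orientation: [-3.142, -0.0, 0.124]
force: [-2.8, 0.5, 3.8]
grip_width: -0.0001
gripper_force: 1.9
```

>>> {"name": "step_arm", "arguments": {
  "series": [
    [0,0,0.2,0],
    [0,0,0.4,0],
    [0,0,0.4,0]
  ]
}}

```text
t: 7.48
ee_pos: [0.4886, 0.1249, 0.0458]
orientation: [-3.142, -0.0, 0.124]
force: [-1.4, -0.2, 5.0]
grip_width: 0.0
gripper_force: 2.5
```

>>> {"name": "step_arm", "arguments": {
  "series": [
    [0,0,0.2,0],
    [0,0,0.4,0],
    [0,0,0.4,0]
  ]
}}

```text
t: 7.73
ee_pos: [0.4887, 0.1249, 0.0455]
orientation: [3.142, -0.0, 0.124]
force: [-2.8, 0.0, 6.2]
grip_width: 0.0
gripper_force: 3.0
```

>>> {"name": "step_arm", "arguments": {
  "series": [
    [0,0,0.2,0],
    [0,0,0.4,0],
    [0,0,0.4,0]
  ]
}}

```text
t: 7.98
ee_pos: [0.4887, 0.1249, 0.0452]
orientation: [3.142, -0.0, 0.124]
force: [-3.6, 0.1, 6.8]
grip_width: 0.0003
gripper_force: 3.6
```

```bash
python3 -c "
from h import *
print(st()); im,P=cloud('wrist','w2'); im,Q=cloud('top','t2'); im,S=cloud('scene','s2')
f,cx,cy,T,c=cam('top')
for A in (P,Q,S):
    q=A.reshape(-1,3);m=q[(abs(q[:,0]-.603)<.02)&(abs(q[:,1]-.142)<.02)&(q[:,2]>.08)];print(len(m),np.round(np.median(m,0),4) if len(m) else '')
"
```

```text
{'t': np.float64(7.9833), 'ee_pos': array([0.4887, 0.1249, 0.0452]), 'orientation': array([ 3.1416e+00, -1.0000e-04,  1.2380e-01]), 'force': array([-3.6427,  0.0945,  6.8258]), 'grip_width': np.float64(0.0003)}
1551 [0.5841 0.1346 0.0934]
119 [0.6024 0.142  0.0943]
143 [0.6041 0.141  0.0951]
```

>>> {"name": "step_arm", "arguments": {
  "series": [
    [0,0,0.2,0],
    [0,0,0.4,0],
    [0,0,0.4,0],
    [0,0,0.4,0]
  ]
}}

```text
t: 8.47
ee_pos: [0.4887, 0.1249, 0.045]
orientation: [3.142, -0.0, 0.124]
force: [-3.1, -0.6, 8.2]
grip_width: -0.0
gripper_force: 4.0
```

>>> {"name": "step_arm", "arguments": {
  "series": [
    [0,0,0.2,0],
    [0,0,0.4,0],
    [0,0,0.4,0],
    [0,0,0.4,0]
  ]
}}

```text
t: 8.8
ee_pos: [0.4887, 0.1249, 0.0447]
orientation: [3.142, -0.0, 0.124]
force: [-3.2, -0.5, 9.3]
grip_width: 0.0001
gripper_force: 4.6
```

>>> {"name": "step_arm", "arguments": {
  "series": [
    [0,0,0.3,0],
    [0,0,0.6,0],
    [0,0,0.6,0],
    [0,0,0.6,0],
    [0,0,0.6,0]
  ]
}}

```text
t: 9.22
ee_pos: [0.4887, 0.1249, 0.0442]
orientation: [3.142, -0.0, 0.124]
force: [-5.2, -1.2, 10.7]
grip_width: 0.0003
gripper_force: 5.3
```

>>> {"name": "step_arm", "arguments": {
  "series": [
    [0,0,-2,0],
    [0,0,-8,0],
    [0,0,-25,0],
    [0,0,-55,0],
    [0,0,-90,0],
    [0,0,-130,0],
    [0,0,-170,0],
    [0,0,-205,0],
    [0,0,-205,0],
    [0,0,-205,0]
  ],
  "grip": 1
}}

```text
t: 10.05
ee_pos: [0.4904, 0.1251, 0.2515]
orientation: [3.141, -0.007, 0.124]
force: [0.4, -0.2, -0.0]
grip_width: 0.0003
gripper_force: 0.0
```

```bash
python3 -c "
from h import *
print(st()); im,P=cloud('wrist','w3')
q=P.reshape(-1,3);m=q[(abs(q[:,0]-.603)<.05)&(abs(q[:,1]-.142)<.05)&(q[:,2]>.085)];print(len(m),np.round(np.median(m,0),4),cv2.minAreaRect((m[:,:2]*1000).astype(np.float32)))
"
```

```text
{'t': np.float64(10.05), 'ee_pos': array([0.4904, 0.1251, 0.2515]), 'orientation': array([ 3.1414, -0.0067,  0.1238]), 'force': array([ 0.3591, -0.1632, -0.0446]), 'grip_width': np.float64(0.0003)}
2010 [0.6044 0.1418 0.0936] ((603.7269287109375, 141.74937438964844), (44.291629791259766, 26.020885467529297), 7.027066230773926)
```

View pics/w3.png

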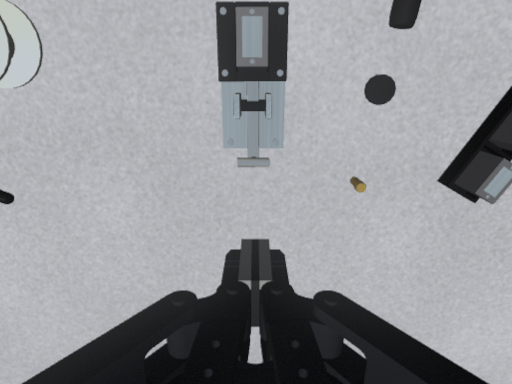

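The wrist view shows the module at (252,37) standing proud of the jig, with the lever down. It is centred at (0.6037, 0.1417), its top is at about 0.094, and the footprint is 44x26 at yaw 0.123, so it stands straight. Next I move above it with the gripper open.

>>> {"name": "step_arm", "arguments": {
  "series": [
    [35,-2,0,0],
    [75,-2,0,0],
    [105,-2.5,0,0],
    [114,-2.5,0,0],
    [114,-2.5,0,0],
    [114,-2.5,40,0],
    [114,-2.5,80,0],
    [114,-2.5,105,0],
    [114,-2.5,115,0],
    [114,-2.5,115,0],
    [114,-2.5,115,0]
  ],
  "grip": 0
}}

```text
t: 11.02
ee_pos: [0.6007, 0.1414, 0.1337]
orientation: [-3.142, 0.001, 0.124]
force: [0.9, 0.4, 0.1]
grip_width: 0.0857
gripper_force: 0.0
```

```bash
python3 -c "
from h import *
print(st(),delta(.6037,.1417,.1,.123)); im,P=cloud('wrist','w4')
q=P.reshape(-1,3);m=q[(abs(q[:,0]-.603)<.04)&(abs(q[:,1]-.142)<.03)&(q[:,2]>.083)&(q[:,2]<.098)];print(len(m),np.round(np.median(m,0),4),cv2.minAreaRect((m[:,:2]*1000).astype(np.float32)))
"
```

```text
{'t': np.float64(11.0167), 'ee_pos': array([0.6007, 0.1414, 0.1337]), 'orientation': array([-3.1416e+00,  9.0000e-04,  1.2390e-01]), 'force': array([0.8962, 0.38  , 0.1233]), 'grip_width': np.float64(0.0857)} (array([ 3. ,  0.1, 33.7]), np.float64(0.001))
3614 [0.6066 0.1418 0.0933] ((603.74609375, 141.5323028564453), (44.800437927246094, 26.081735610961914), 7.123992919921875)
```

View pics/w4.png

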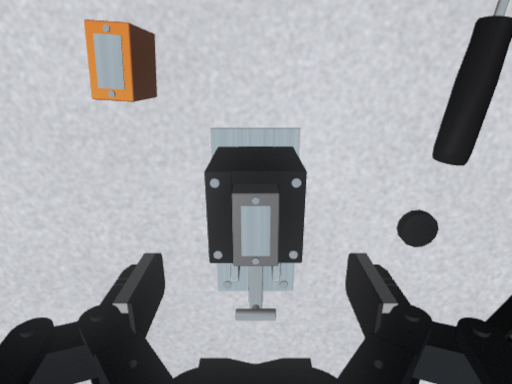

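The view shows the module at (256,228) midway between the open fingers at (140,300) and (372,300). It is the grey module in the black jig, and the orange block at (110,60) is off to the side. I go down, close, and then lift.

>>> {"name": "step_arm", "arguments": {
  "series": [
    [3,0,12,0],
    [3,0,24,0],
    [3,0,31,0],
    [3,0,33,0],
    [3,0,33,0],
    [3,0,33,0]
  ]
}}

```text
t: 11.57
ee_pos: [0.6042, 0.1418, 0.1003]
orientation: [3.142, 0.0, 0.124]
force: [0.4, 0.0, 0.1]
grip_width: 0.0852
gripper_force: 0.0
```

>>> {"name": "step_arm", "arguments": {
  "series": [
    [0,0,0,0],
    [0,0,0,0],
    [0,0,0,0],
    [0,0,0,0],
    [0,0,0,0],
    [0,0,0,0],
    [0,0,0,0],
    [0,0,0,0]
  ],
  "grip": 1
}}

```text
t: 12.23
ee_pos: [0.6044, 0.1419, 0.1007]
orientation: [3.142, -0.0, 0.124]
force: [0.1, -0.4, 2.2]
grip_width: 0.0246
gripper_force: 62.7
```

>>> {"name": "step_arm", "arguments": {
  "series": [
    [0,0,-3,0],
    [0,0,-7,0],
    [0,0,-12,0],
    [0,0,-18,0],
    [0,0,-25,0],
    [0,0,-33,0],
    [0,0,-43,0],
    [0,0,-55,0],
    [0,0,-68,0],
    [0,0,-80,0],
    [0,0,-80,0],
    [0,0,-80,0]
  ]
}}

```text
t: 13.23
ee_pos: [0.6052, 0.1419, 0.1822]
orientation: [3.142, -0.003, 0.124]
force: [0.5, -0.5, -1.5]
grip_width: 0.0244
gripper_force: 62.5
```

```bash
python3 -c "
from h import *
print(st(),delta(.613,-.173,.18,-.393))
for n in('top','scene'):
    P=np.load({'top':'t2','scene':'s2'}[n]+'.npz')['P'];q=P.reshape(-1,3)
    e=np.array([.924,-.383]);w=np.array([.383,.924]);r=q[:,:2]-[.559,-.151];a=r@e;b=r@w
    m=q[(abs(a-58)<1000)&(a>.03)&(a<.11)&(abs(b)<.04)&(q[:,2]>.015)&(q[:,2]<.03)];
    t=q[(abs(a)<.11)&(abs(b)<.04)&(q[:,2]>.012)&(q[:,2]<.07)];print(n,len(m),cv2.minAreaRect((m[:,:2]*1000).astype(np.float32)),cv2.minAreaRect((t[:,:2]*1000).astype(np.float32)))
"
```

```text
{'t': np.float64(13.2333), 'ee_pos': array([0.6052, 0.1419, 0.1822]), 'orientation': array([ 3.1415e+00, -2.8000e-03,  1.2380e-01]), 'force': array([ 0.4729, -0.4983, -1.5229]), 'grip_width': np.float64(0.0244)} (array([-31.1, 313.5,   2.1]), np.float64(0.517))
top 70 ((614.017578125, -173.51828002929688), (42.33755111694336, 56.3884391784668), 67.98490142822266) ((558.0909423828125, -150.33853149414062), (42.76893615722656, 177.3654022216797), 67.55585479736328)
scene 153 ((615.558349609375, -174.6968231201172), (44.59444808959961, 62.51161575317383), 68.26358032226562) ((560.0733032226562, -151.0400390625), (47.20591735839844, 182.0808868408203), 66.87600708007812)
```

The module is out. Next, carry it above the empty bay and look there.

>>> {"name": "step_arm", "arguments": {
  "series": [
    [-4,35,0,0.05],
    [-8,75,0,0.12],
    [-12,116,0,0.2],
    [-16,157,0,0.28],
    [-20,198,0,0.36],
    [-24,239,0,0.44],
    [-28,275,0,0.5],
    [-30,300,0,0.517],
    [-30,313,0,0.517],
    [-30,313,0,0.517],
    [-30,313,0,0.517],
    [-30,313,0,0.517]
  ]
}}

```text
t: 14.23
ee_pos: [0.613, -0.1709, 0.1798]
orientation: [-3.141, 0.001, -0.392]
force: [0.2, -0.2, -1.8]
grip_width: 0.0249
gripper_force: 62.5
```

```bash
python3 -c "
from h import *
print(st(),delta(.613,-.173,.18,-.393)); im,P=cloud('wrist','w5')
q=P.reshape(-1,3);e=np.array([.924,-.383]);w=np.array([.383,.924]);r=q[:,:2]-[.559,-.151];a=r@e;b=r@w
t=q[(a>.0)&(a<.11)&(abs(b)<.04)&(q[:,2]>.016)&(q[:,2]<.027)];print(cv2.minAreaRect((t[:,:2]*1000).astype(np.float32)))
ta=(t[:,:2]-[.559,-.151])@e; tb=(t[:,:2]-[.559,-.151])@w; print(np.percentile(ta,[0,1,99,100]),np.percentile(tb,[0,1,99,100]),np.median(t[:,2]))
s=q[(abs(a)<.11)&(abs(b)<.04)&(q[:,2]>.05)&(q[:,2]<.06)];print(len(s),cv2.minAreaRect((s[:,:2]*1000).astype(np.float32)))
"
```

```text
{'t': np.float64(14.2333), 'ee_pos': array([ 0.613 , -0.1709,  0.1798]), 'orientation': array([-3.1409e+00,  1.5000e-03, -3.9190e-01]), 'force': array([ 0.1724, -0.2172, -1.8273]), 'grip_width': np.float64(0.0249)} (array([ 0.8,  1.9, -0.2]), np.float64(0.001))
((613.3597412109375, -173.94235229492188), (42.00957489013672, 61.1861572265625), 67.47469329833984)
[0.0284111  0.03426582 0.08946391 0.0896116 ] [-0.0213875  -0.02128086  0.02051549  0.02063372] 0.021371217447594515
391 ((492.2475280761719, -123.51100158691406), (25.78852081298828, 17.339839935302734), 68.66024017333984)
```

View pics/w5.png

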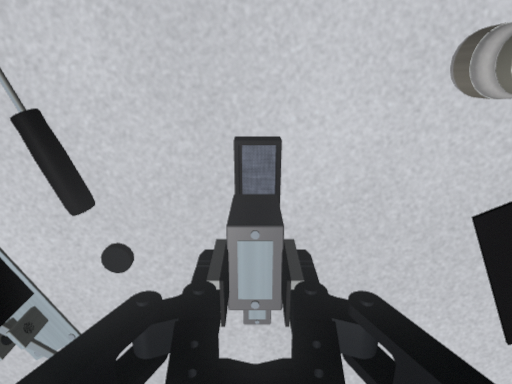

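The view shows the held module at (256,268) hanging straight, with the empty felt bay ahead and below it at (258,170). I check the offset in the hand.

```bash
python3 -c "
from h import *
s=env.observe();P=np.load('w5.npz')['P'][215:312,232:278].reshape(-1,3);M=R.from_euler('xyz',s['orientation']).as_matrix()
l=(P-s['ee_pos'])@M*1000; print(np.nanpercentile(l[:,2],[5,25,50,75]))
t=l[(l[:,2]>0)&(l[:,2]<12)]; print(np.round(np.percentile(t,[1,99],axis=0),1), cv2.minAreaRect(t[:,:2].astype(np.float32)))
for lo in(-22,-10,0,10):
  k=t[(t[:,0]>lo)&(t[:,0]<lo+10)];print(lo,np.median(k[:,2]))
print(delta(.6129,-.1738,.0655,-.393))
"
```

```text
[6.46121928 7.26180737 7.94583968 8.9312296 ]
[[-21.6  -9.3   5.9]
 [ 21.4  11.5  10.9]] ((-0.2211627960205078, 0.8355579376220703), (21.684938430786133, 44.45751190185547), 89.2100830078125)
-22 6.996172393704576
-10 7.431175662289621
0 7.970621324341037
10 8.666778351783094
(array([  1.1,   3.1, 114.6]), np.float64(0.002))
```

>>> {"name": "step_arm", "arguments": {
  "series": [
    [1,3,0,0],
    [1,3,15,0],
    [1,3,35,0],
    [1,3,55,0],
    [1,3,70,0],
    [1,3,78,0],
    [1,3,80,0],
    [1,3,80,0],
    [1,3,80,0]
  ]
}}

```text
t: 15.03
ee_pos: [0.6138, -0.1756, 0.1017]
orientation: [-3.142, -0.002, -0.393]
force: [-0.1, 0.4, -0.9]
grip_width: 0.0244
gripper_force: 62.5
```

```bash
python3 -c "
from h import *
print(st(),delta(.6129,-.1738,.063,-.393))"
```

```text
{'t': np.float64(15.0333), 'ee_pos': array([ 0.6138, -0.1756,  0.1017]), 'orientation': array([-3.1416e+00, -1.7000e-03, -3.9260e-01]), 'force': array([-0.0665,  0.3826, -0.8848]), 'grip_width': np.float64(0.0244)} (array([-1.5, -1.3, 38.7]), np.float64(0.0))
```

>>> {"name": "step_arm", "arguments": {
  "series": [
    [-1.5,-1.3,0,0],
    [-1.5,-1.3,5,0],
    [-1.5,-1.3,11,0],
    [-1.5,-1.3,17,0],
    [-1.5,-1.3,22,0],
    [-1.5,-1.3,26,0],
    [-1.5,-1.3,29,0],
    [-1.5,-1.3,31,0],
    [-1.5,-1.3,32,0],
    [-1.5,-1.3,32,0]
  ]
}}

```text
t: 15.87
ee_pos: [0.612, -0.1738, 0.0683]
orientation: [-3.142, 0.0, -0.393]
force: [0.1, 0.2, -1.4]
grip_width: 0.0248
gripper_force: 62.5
```

>>> {"name": "step_arm", "arguments": {
  "series": [
    [0,0,1,0],
    [0,0,2,0],
    [0,0,3,0],
    [0,0,4,0],
    [0,0,4,0],
    [0,0,4,0]
  ]
}}

```text
t: 16.37
ee_pos: [0.6121, -0.1739, 0.0645]
orientation: [-3.142, -0.0, -0.393]
force: [0.4, -0.0, -1.3]
grip_width: 0.0244
gripper_force: 62.6
```

>>> {"name": "step_arm", "arguments": {
  "series": [
    [0,0,0.4,0],
    [0,0,0.8,0],
    [0,0,1,0],
    [0,0,1,0]
  ]
}}

```text
t: 16.7
ee_pos: [0.6122, -0.1739, 0.0644]
orientation: [3.142, -0.0, -0.393]
force: [-2.3, 1.2, 4.6]
grip_width: 0.0243
gripper_force: 63.2
```

>>> {"name": "step_arm", "arguments": {
  "series": [
    [0,0,0.3,0],
    [0,0,0.6,0],
    [0,0,0.6,0]
  ]
}}

```text
t: 16.95
ee_pos: [0.6122, -0.1739, 0.0643]
orientation: [3.141, -0.0, -0.393]
force: [-3.9, 1.4, 9.4]
grip_width: 0.0245
gripper_force: 63.7
```

The module is touching the pad, at a plausible height. Open the fingers, then back straight up.

>>> {"name": "step_arm", "arguments": {
  "series": [
    [0,0,-0.5,0],
    [0,0,-0.5,0],
    [0,0,-0.5,0],
    [0,0,-0.5,0],
    [0,0,-0.5,0],
    [0,0,-0.5,0],
    [0,0,-0.5,0],
    [0,0,-0.5,0]
  ],
  "grip": 0
}}

```text
t: 17.62
ee_pos: [0.6121, -0.1738, 0.0633]
orientation: [-3.142, 0.0, -0.393]
force: [-0.7, 0.3, 0.6]
grip_width: 0.0851
gripper_force: 0.0
```

>>> {"name": "step_arm", "arguments": {
  "series": [
    [0,0,-5,0],
    [0,0,-20,0],
    [0,0,-45,0],
    [0,0,-75,0],
    [0,0,-105,0],
    [0,0,-120,0],
    [0,0,-120,0],
    [0,0,-120,0]
  ]
}}

```text
t: 18.28
ee_pos: [0.6128, -0.1742, 0.1849]
orientation: [3.142, -0.003, -0.393]
force: [-0.0, -0.4, -0.2]
grip_width: 0.0853
gripper_force: 0.0
```

```bash
python3 -c "
from h import *
print(st()); im,P=cloud('wrist','w6')
q=P.reshape(-1,3);m=q[(abs(q[:,0]-.613)<.04)&(abs(q[:,1]+.174)<.04)&(q[:,2]>.045)&(q[:,2]<.07)];c=np.array([.6129,-.1738])
r=cv2.minAreaRect((m[:,:2]*1000).astype(np.float32));print(len(m),np.round(np.median(m,0),4),np.percentile(m[:,2],[2,98]),r)"
```

```text
{'t': np.float64(18.2833), 'ee_pos': array([ 0.6128, -0.1742,  0.1849]), 'orientation': array([ 3.1416e+00, -3.0000e-03, -3.9320e-01]), 'force': array([-0.0092, -0.4026, -0.1821]), 'grip_width': np.float64(0.0853)}
1998 [ 0.6076 -0.172   0.0554] [0.04648349 0.0570899 ] ((598.9789428710938, -169.00682067871094), (26.536727905273438, 67.02117156982422), 66.58077239990234)
```

View pics/w6.png

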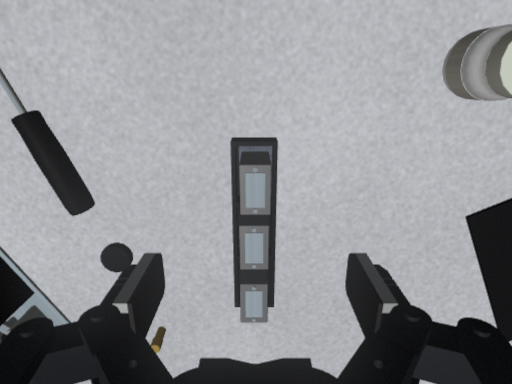

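The new module is at (255,190) in the far bay, in line with the stored ones at (254,247) and (254,302). I check its centre and level.

```bash
python3 -c "
from h import *
P=np.load('w6.npz')['P'][160:222,232:280].reshape(-1,3);e=np.array([.9239,-.3827]);w=np.array([.3827,.9239])
m=P[(P[:,2]>.052)&(P[:,2]<.062)];d=m[:,:2]-[.6129,-.1738];a=d@e;b=d@w
print(np.percentile(a,[0,2,98,100])*1000,np.percentile(b,[0,2,98,100])*1000,np.linalg.lstsq(np.c_[a,b,a*0+1],m[:,2],rcond=None)[0])"
```

```text
[-24.70937093 -23.650599    18.31800612  18.85527884] [-14.05468738 -13.58863915  11.46819113  11.95384917] [-0.00591475 -0.0006489   0.05561311]
```

The module stands level, about 3 mm off the pad's centre and within the 8 mm limit. Its top is at about 0.056 m, as it should be.

```bash
python3 -c "
from h import *
print(env.sign_off())"
```

```text
the job is handed in; nothing more can be done
None
```

The job is handed in at about 18 s of the 54 s limit: I pressed the lever to its stop (about 11 N felt), lifted the module out, and set it upright and released on the felt pad, about 3 mm off centre; the hand-in call gave no verdict.

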